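# Open the praline display case past its spring catch

### The job

Open the praline display case: with a fingertip press its spring catch down and keep it down while you push the clear cover, by its white wing, to the left over the red tooth. Push on until the cover is fully open, then let go so that the catch springs up behind it. Only press and push, lift nothing, and leave the things standing round the case where they are.

Things in the scene. Friction and masses are not known exactly. Their poses are not given: they have to be found in the camera images.
- display_case: Wooden praline case, fixed. Origin on the counter under the middle of its 110 mm wide box; x away from the robot, y left along the slide, z up ('case' frame, mm). Base board x -120..60, y -157..157, 10 high. Box x -55..55, 45 high: pralines at y -155..-3, solid deck at y -3..155. The cover slides on top, the catch lies along the robot side.
- cover (a joint): Travel of the cover in m toward case +y: 0 shut over the pralines, 0.145 fully open (end stop). Starts at 0 to 0.015; stays where left (1.5 N friction). Clear hood 146 mm long, top at z 73, on rails (cannot be lifted), with a solid white wing on its robot side, over the catch: case x -115..-55, z 47..73, and y -95..-5 at travel 0 (90 mm long).
- wing_push (a point): On the rear (-y) face of the cover's white wing at half its height, where to push: case x -94, y -95 + travel, z 60. Straight above the press lane of the catch; moves with the cover.
- catch (a joint): How far the spring catch is pressed down, m: 0 up, 0.016 bottom stop. Takes 2.5 N to start, 6.5 N at the bottom; springs back up. Up, its red tooth bars the wing; pressed 0.0105 or more (plate top at z 33.5 or lower) the wing slides over the tooth, then keeps it down by itself from cover travel 0.030 until 0.132, when the catch can spring up behind the wing.
- catch_plate: The moving part of the catch: a brass-coloured plate, case x -115..-57, y -150..60, top face at z 44 when up, 6 thick, running under the wing. Origin as the case's while the catch is up; sinks with it.
- press_point (a point): On the plate's top face near its rear end, behind the wing, where to press: case x -94, y -120, z 44 when up. It lies in the press lane with flat red ribs, case x -115..-72, clear of the tooth over the plate's whole length: a fingertip holding the plate down can travel along it with its side against the wing.
- tooth_top (a point): Middle of the top of the red tooth that stands on the plate ahead of the wing: 13 mm wide (case x -71..-58), 12 mm long (y 25..37), 13 mm high above the plate, top at z 57 when up. Sinks with the catch.
- ballotin_white: Bystander, loose: white praline box with red ribbon, 52x65x72 mm; origin at the centre of its underside. To be left alone.
- tin_round_a: Bystander, loose: round red tin with gold lid, 69 across, 42 high mm; origin at the centre of its underside. To be left alone.
- spool_gold: Bystander, loose: white spool of gold ribbon lying flat, 57 across, 20 high mm; origin at the centre of its underside. To be left alone.
- praline_tongs: Bystander, loose: brass-coloured praline tongs lying flat, 27x160x12 mm; origin at the centre of its underside. To be left alone.
- ballotin_red: Bystander, loose: red praline box with gold ribbon, 50x60x68 mm; origin at the centre of its underside. To be left alone.
- service_bell: Bystander, loose: brass-coloured counter bell on a black foot, 83 across, 56 high mm; origin at the centre of its underside. To be left alone.

How it is judged:
On the way, in this order (a step that is already met when the one before it is completed fails the run):
1. a finger holds the catch down while the cover is still short of the tooth (value of joint catch above 0.009 m and contact force between the fingers and catch_plate above 0.3 N and value of joint cover below 0.03 m), for 0.05 s.
2. the cover's wing has been slid over the lowered tooth (value of joint catch above 0.0085 m and value of joint cover above 0.036 m), for 0.05 s.
At the end, for the whole second after the job is handed in: The cover is open past the catch (joint cover over 0.131 of 0.145 m) and at rest, and the catch has sprung up behind it (joint catch under 0.003 m) (value of joint cover above 0.131 m and value of joint catch below 0.003 m and velocity of joint cover below 0.01 m/s); the robot touches nothing.
It fails at once if one of the loose things round the case is lifted or shifted by more than 20 mm (distance of any of ballotin_white, tin_round_a, spool_gold, praline_tongs, ballotin_red, service_bell from where it was at the start of the episode above 0.02 m).
It also fails if it takes over 40 s, if anything falls off the work surface, if the arm or the gripper's body presses on something with over 40 N, if the wrist force passes 120 N, or if a joint passes its speed limit or range.

### The arm

A 6-joint arm with a two-finger parallel gripper is mounted at the origin on a cart in front of the work surface, level with it; the furniture and walls round the work are solid. World frame = base frame: x ahead of the robot, y to its left, z up, the work surface at z = 0. Lengths are in m, angles in rad, forces in N, time in s.
With the tool pointing down it reaches from about 0.375 to 0.9 m from the base axis. Payload 3.1 kg.
Tool frame: the origin (TCP) lies at the very end of the fingers, on their centre line; the grasp point (between the pads) lies 19 mm behind it (hold_point_z is the distance from the TCP to the grasp point, in m); z points along the fingers, x is the direction in which the jaws open and shut, and the axes are right-handed (so a half turn about z gives the same grasp; the last joint's range is limited). The gripper opens to 87 mm and grips with 3 to 60 N. Pads are 19 mm wide; open, the fingers measure 117 mm over their backs; the gripper's body (75 mm by 190 mm) begins 51 mm behind the grasp point.
Start: joints at [-1.438, 0.527, 1.433, -0, 1.181, -0.178], TCP at [0.192, -0.595, 0.223] pointing down, gripper open.
Joint ranges: [-3.08, 3.08], [-0.75, 2.2], [0.22, 2.44], [-1.43, 4.57], [0, 2.65], [-2.85, 2.85]. Speed limits (rad/s): [2.79, 2.79, 3.14, 3.14, 3.14, 3.14].

### API

Orientations are given as a unit quaternion [x, y, z, w].
In Python, from rig import * gives the robot as it stands.
- The arm moves only by the tool carry_out, never from a script. Its argument "deltas" is a list of rows, each a list of 7 numbers: the closure, from -1 (fully open) to 1 (shut), then the shift along the tool's x, y, z in units of 25 mm (1.0 is 25 mm), then the turn, a rotation vector about the tool's x, y, z in degrees. In form: [[jaw, x, y, z, rx, ry, rz], ...]. A call has 1 to 8 rows; each row is the pose to reach, as a shift and turn from the pose commanded when the call began, along the tool's axes at that moment; what a row does not reach only later rows make up. A row lasts 1/10 s, in which the tool goes at most 50 mm and 8.59 degrees, less where a joint would pass 70% of its speed; a pose out of reach is approached as far as the arm can. A call with a gripper value outside its range is refused whole. The fingers move at their own pace and stop on an object; "force" is the grip in N (left out, the last holds). Time passes only in rows, so rows that repeat a pose let the fingers close. It gives the time, the measured TCP pose, the force and the opening at its end, in the units of the state.
- get_obs(): the state, without advancing time (a new reading comes with each control period).
- camera(name): name is "side" or "top" or "wrist"; returns (picture, depth): 400x640x3 uint8, red, green, blue; 400x640 float32, m along the optical axis (not along the pixel's ray), 0 where there is no reading.
- camera_info(name): a dict with "mtx" (3x3 intrinsics, pixels), "origin" and "rotation" of the camera in the world. Camera axes: x right, y down, z forward; pixel columns grow to the right and rows downward; lengths in m; the calibration is good to about 2 mm. A picture is of the moment at which its call begins: read the wrist's pose just before it. camera_info takes no time and is no camera call; for the wrist camera it gives the pose at the moment of the call.
- hand_in(): hands the job in, once; it reports no verdict.
Trained networks look in the newest picture that a camera, given by its name, has taken for a name from the list of things; names that differ only in an ending like _2 or _b are one class to them, and where a whole thing is asked for, a point or a joint stands for the part that bears it (a point fixed in the world has none). Each returns a list of dicts, best first, with "score" (0 to 1); they miss things now and then, are a little off and sometimes report something else, mostly with a low value. They report only what shows in the picture. A call takes as long as a camera call.
- spot_in(camera, target): "pixel" ([row, column] in pixels, amid what is visible of it).
The state is a dict: "time": time; "q": joint angles; "joint_velocities": joint speeds; "joint_torque": joint torques, N m; "position": TCP position; "tool_rot": TCP orientation; "ft_force": force on the tool from outside, world axes, zero at the start; "moment": the same for the moment, N m; "grip_width": finger opening in m.
Only numpy, scipy, OpenCV 4.12 (cv2) and the standard library are available. Lean on these libraries where they do the work, as an engineer would, in place of code of your own. Each camera call takes 0.05 s, during which the arm holds its last target.

## Working session

There is one attempt and no reset: what is moved stays moved. The work goes in short steps, Python scripts to look and compute and a tool call to move; the robot and the scene stay as the last step left them, time stands still between calls to the robot, and variables do not carry over. Pictures are saved under pics/ and viewed, and the job is handed in when it is done.

Besides the shell and the picture viewer there is one more tool, called after ">>>" as name(argument=value, ...), one argument or row to a line, values as JSON. carry_out: Moves the arm, as the interface text tells. Its arguments: {"type":"object","properties":{"deltas":{"type":"array"},"force":{"type":"number"}},"required":["deltas"]}

```bash
ls; mkdir -p pics
python3 - <<'E'
from rig import *
import cv2,numpy as np
print(get_obs())
for n in ["top","side"]:
    p,d=camera(n); cv2.imwrite(f"pics/{n}0.png",p[:,:,::-1]); np.save(f"pics/{n}0.npy",d)
    print(n,camera_info(n))
    for t in ["display_case","wing_push","press_point","tooth_top","catch_plate"]:
        if n=="top": print(t,spot_in(n,t)[:2])
E
```

```text
pics
{'time': 0.0, 'q': array([-1.43753116e+00,  5.28475870e-01,  1.43390837e+00,  7.53224452e-06,
        1.18140715e+00, -1.78479830e-01]), 'joint_velocities': array([ 0.00047528,  0.00019813,  0.00036012, -0.00048568, -0.00098782,
       -0.00085688]), 'joint_torque': array([-1.31405530e-03, -4.40050220e+01, -1.76591992e+01,  6.30841870e-02,
        5.81904093e-02, -1.72732975e-04]), 'position': array([ 0.19164211, -0.59411546,  0.22156376]), 'tool_rot': array([ 8.08305538e-01, -5.88762217e-01, -7.57080617e-04, -7.97150037e-04]), 'ft_force': array([ 0.62740761, -0.19364639, -0.40729406]), 'moment': array([-0.00816339, -0.03558348,  0.01718755]), 'grip_width': 0.08682697344545592}
top {'mtx': array([[457.27888978,   0.        , 322.58607272],
       [  0.        , 457.27888978, 204.60703297],
       [  0.        ,   0.        ,   1.        ]]), 'origin': array([0.48612659, 0.04535905, 1.02232447]), 'rotation': array([ 0.7119133 , -0.7013184 ,  0.02653411, -0.02505769])}
display_case [{'pixel': [203.3, 300.3], 'score': 0.72}]
wing_push [{'pixel': [193.0, 331.3], 'score': 0.97}, {'pixel': [267.7, 282.3], 'score': 0.62}]
press_point [{'pixel': [223.9, 303.4], 'score': 0.97}]
tooth_top [{'pixel': [224.7, 300.5], 'score': 0.93}, {'pixel': [199.4, 300.6], 'score': 0.17}]
catch_plate [{'pixel': [222.8, 301.9], 'score': 0.82}, {'pixel': [222.7, 302.5], 'score': 0.43}]
side {'mtx': array([[388.71240712,   0.        , 315.62616617],
       [  0.        , 388.71240712, 189.48401422],
       [  0.        ,   0.        ,   1.        ]]), 'origin': array([0.09799187, 0.70069604, 0.51982782]), 'rotation': array([-0.24990217,  0.83016396, -0.4736615 ,  0.15498868])}
```

View pics/top0.png

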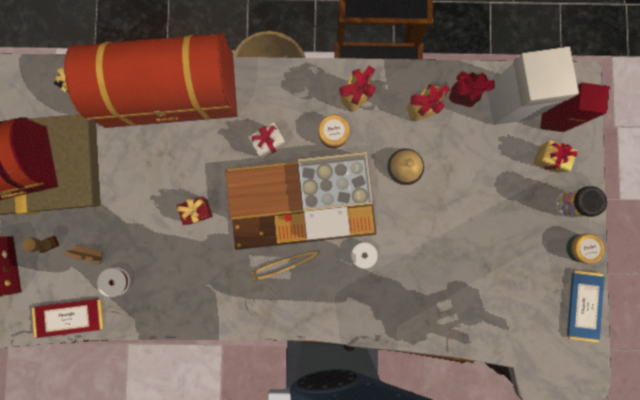

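View pics/side0.png

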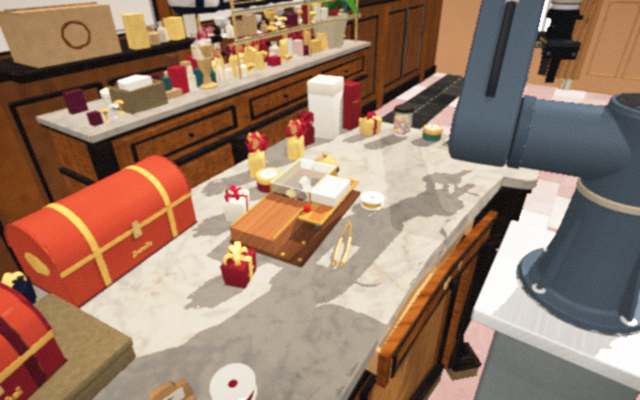

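The top picture shows the case at about cols 228–375 and rows 155–248. The white wing is at (col 327, row 223), the tooth at (288, 217) and the spool at (365, 255), near the press end. I'll zoom in and measure.

```bash
cat > h.py <<'E'
import numpy as np,cv2
from scipy.spatial.transform import Rotation as R
def setup(ci):
    r=np.array(ci['rotation']); r=R.from_quat(r).as_matrix() if r.size==4 else r
    return ci['mtx'],np.array(ci['origin']),r
def cloud(d,ci):
    K,o,r=setup(ci); v,u=np.mgrid[:d.shape[0],:d.shape[1]]
    P=np.stack([(u-K[0,2])/K[0,0]*d,(v-K[1,2])/K[1,1]*d,d],-1)
    return P@r.T+o
def proj(X,ci):
    K,o,r=setup(ci); c=(np.atleast_2d(X)-o)@r; p=c@K.T; return p[:,:2]/p[:,2:]
def onplane(u,v,z,ci):
    K,o,r=setup(ci); k=r@np.array([(u-K[0,2])/K[0,0],(v-K[1,2])/K[1,1],1]); return o+k*(z-o[2])/k[2]
E
python3 - <<'E'
from rig import *
from h import *
ci=camera_info("top"); im=cv2.imread("pics/top0.png"); d=np.load("pics/top0.npy")
P=cloud(d,ci)
c=im[140:290,210:400]; cv2.imwrite("pics/crop0.png",cv2.resize(c,None,fx=4.2,fy=4,interpolation=cv2.INTER_CUBIC) if 0 else cv2.resize(c,(760,600),interpolation=cv2.INTER_CUBIC))
for (u,v) in [(260,190),(327,223),(337,180),(253,232),(368,222),(200,240),(365,255),(288,217),(290,228)]: print(u,v,P[v,u].round(4))
# wing pixels: white, height ~0.073
hsv=cv2.cvtColor(im,cv2.COLOR_BGR2HSV)
m=((hsv[...,1]<50)&(hsv[...,2]>150)&(abs(P[...,2]-.073)<.012)).astype(np.uint8); m[:195]=0;m[:, :280]=0;m[248:]=0;m[:,375:]=0
n,l,s,_=cv2.connectedComponentsWithStats(m); i=1+s[1:,4].argmax(); q=np.argwhere(l==i)[:,::-1].astype(np.float32)
w=np.array([onplane(u,v,.073,ci)[:2] for u,v in q],np.float32)
print("wing",cv2.minAreaRect(w),w.mean(0),s[i])
# deck/plate box by height 0.045 wood
E
```

```text
260 190 [0.587  0.1786 0.0455]
327 223 [0.5173 0.0342 0.0762]
337 180 [0.6075 0.0145 0.0733]
253 232 [0.4972 0.1966 0.0103]
368 222 [ 0.5218 -0.0538  0.0445]
200 240 [ 0.4777  0.3162 -0.0023]
365 255 [ 0.4498 -0.0526 -0.0039]
288 217 [0.5292 0.1163 0.0606]
290 228 [0.5065 0.1128 0.0435]
wing ((0.517693281173706, 0.03526134043931961), (0.0584523007273674, 0.088090680539608), 7.17766809463501) [0.51776505 0.03518718] [ 304  207   45   32 1192]
```

View pics/crop0.png

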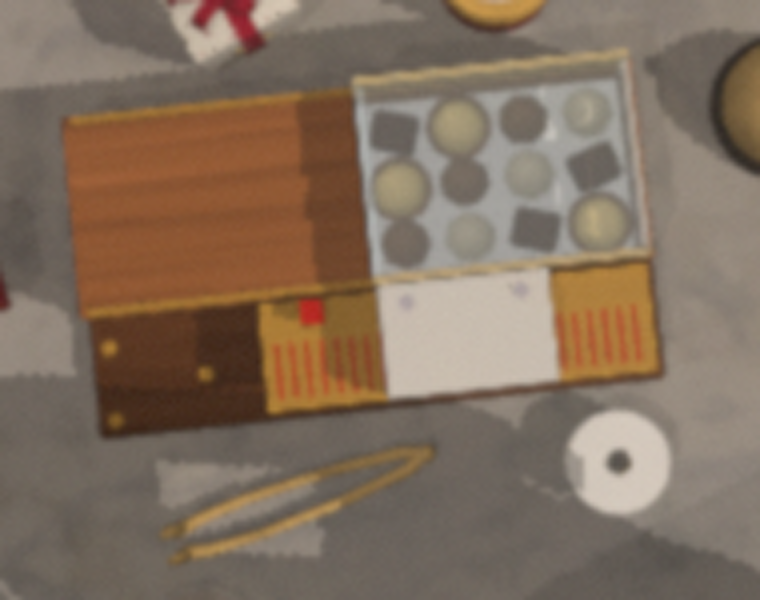

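Run:
```python
from rig import *
from h import *
ci=camera_info("top")
pts={ 'deckNL':((65,120),.045,(55,155)),'deckFL':((83,312),.045,(-55,155)),'plRF':((661,375),.044,(-115,-150)),'plLF':((268,412),.044,(-115,60)),'plLN':((258,308),.044,(-57,60)),'tooth':((311,312),.057,(-64.5,31))}
A=[];B=[]
for k,((a,b),z,c) in pts.items():
    w=onplane(210+a/4-.375,140+b/4-.375,z,ci)[:2]; A.append(np.array(c)/1000);B.append(w);print(k,w.round(4))
A=np.array(A);B=np.array(B)
a=A-A.mean(0);b=B-B.mean(0)
th=np.arctan2((a[:,0]*b[:,1]-a[:,1]*b[:,0]).sum(),(a*b).sum())
Rm=np.array([[np.cos(th),-np.sin(th)],[np.sin(th),np.cos(th)]])
t=B.mean(0)-Rm@A.mean(0)
print(np.degrees(th),t,((A@Rm.T+t)-B).round(4))
wc=Rm.T@(np.array([.5177,.0352])-t); print("wing in case",wc)
print("press",Rm@[-.094,-.120]+t)
o=get_obs(); M=R.from_quat(o['tool_rot']).as_matrix(); print(M.round(3)); print(o['time'])
for n in ["tin_round_a","spool_gold","ballotin_white","ballotin_red"]: pass
```

```text
deckNL [0.63   0.2532]
deckFL [0.5267 0.2405]
plRF [ 0.4977 -0.0687]
plLF [0.4749 0.1406]
plLN [0.5303 0.1472]
tooth [0.528  0.1178]
6.360224835224244 [0.59525186 0.09340858] [[ 0.0028  0.0003]
 [-0.0033  0.0009]
 [-0.0002  0.0003]
 [-0.0006 -0.0003]
 [ 0.0016 -0.0005]
 [-0.0003 -0.0007]]
wing in case [-0.08352282 -0.04925919]
press [ 0.51512391 -0.03626606]
[[ 0.307 -0.952 -0.   ]
 [-0.952 -0.307  0.001]
 [-0.    -0.    -1.   ]]
0.35
```

>>> carry_out(
  deltas=[
    [1, -1.1, -1.2, 0, 0, 0, 3],
    [1, -2.2, -2.4, 0, 0, 0, 6],
    [1, -3.4, -3.7, 0, 0, 0, 9],
    [1, -4.6, -5.0, 0, 0, 0, 11.5],
    [1, -5.8, -6.3, 0, 0, 0, 11.5],
    [1, -7.0, -7.6, 0, 0, 0, 11.5],
    [1, -8.2, -8.9, 0, 0, 0, 11.5],
    [1, -9.4, -10.2, 0, 0, 0, 11.5],
  ],
  force=20,
)

```text
time: 1.15
position: [0.363, -0.2915, 0.2228]
tool_rot: [0.745, -0.667, 0.0, 0.0]
ft_force: [0.7, -0.5, 0.7]
grip_width: 0.0306
```

```bash
cat > go.py <<'E'
import sys
from rig import *
from h import *
o=get_obs(); M=R.from_quat(o['tool_rot']).as_matrix(); th=np.radians(6.4)
t=np.array([.5953,.0934]);Rm=np.array([[np.cos(th),-np.sin(th)],[np.sin(th),np.cos(th)]])
p=o['position']; c=Rm.T@(p[:2]-t)
print("t",o['time'],"pos",p.round(4),"case mm",(c*1000).round(1),"z",round(p[2]*1000,1),"F",o['ft_force'].round(2),"w",round(o['grip_width'],4))
print("tool x ang",np.degrees(np.arctan2(M[1,0],M[0,0])).round(2),"want",-90+6.4, "tilt",M[2].round(4))
if len(sys.argv)>3:
    g=[float(a)/1000 for a in sys.argv[1:4]]
    W=np.r_[Rm@g[:2]+t,g[2]]; print("delta units",(M.T@(W-p)/.025).round(3))
E
python3 go.py -94 -120 120
```

```text
t 1.15 pos [ 0.363  -0.2915  0.2228] case mm [-273.7 -356.6] z 222.8 F [ 0.65 -0.47  0.68] w 0.0306
tool x ang -83.67 want -83.6 tilt [ 6.e-04 -5.e-04 -1.e+00]
delta units [-9.475 -7.175  4.111]
```

>>> carry_out(
  deltas=[
    [1, -1.35, -1.0, 0, 0, 0, 0],
    [1, -2.7, -2.0, 0, 0, 0, 0],
    [1, -4.05, -3.0, 0.5, 0, 0, 0],
    [1, -5.4, -4.1, 1.3, 0, 0, 0],
    [1, -6.7, -5.2, 2.1, 0, 0, 0],
    [1, -8.0, -6.2, 2.9, 0, 0, 0],
    [1, -9.0, -6.9, 3.6, 0, 0, 0],
    [1, -9.0, -6.9, 3.6, 0, 0, 0],
  ],
)

```text
time: 1.95
position: [0.5088, -0.0468, 0.1305]
tool_rot: [0.747, -0.665, -0.002, 0.0]
ft_force: [-1.0, -0.1, 0.9]
grip_width: 0.0004
```

```bash
python3 go.py -94 -120 60
python3 - <<'E'
from rig import *
from h import *
ci=camera_info("wrist"); p,d=camera("wrist"); cv2.imwrite("pics/w1.png",p[:,:,::-1]); np.save("pics/w1.npy",d)
o=get_obs(); print(proj(o['position'],ci), ci['origin'])
for t in ["wing_push","press_point","tooth_top"]: print(t,spot_in("wrist",t)[:1])
np.savez("pics/w1ci.npz",**{k:v for k,v in ci.items()})
p,d=camera("top"); cv2.imwrite("pics/top1.png",cv2.resize(p[140:290,210:400,::-1],(760,600),interpolation=cv2.INTER_CUBIC))
E
```

```text
t 1.95 pos [ 0.5088 -0.0468  0.1305] case mm [-101.6 -129.7] z 130.5 F [-0.98 -0.14  0.92] w 0.0004
tool x ang -83.36 want -83.6 tilt [-0.0022  0.003  -1.    ]
delta units [-0.379 -0.313  2.821]
[[327.8009243  257.70466137]] [ 0.58468029 -0.03854007  0.29295518]
wing_push [{'pixel': [96.0, 219.4], 'score': 0.78}]
press_point [{'pixel': [179.1, 275.1], 'score': 0.6}]
tooth_top [{'pixel': [180.0, 272.6], 'score': 0.96}]
```

View pics/w1.png

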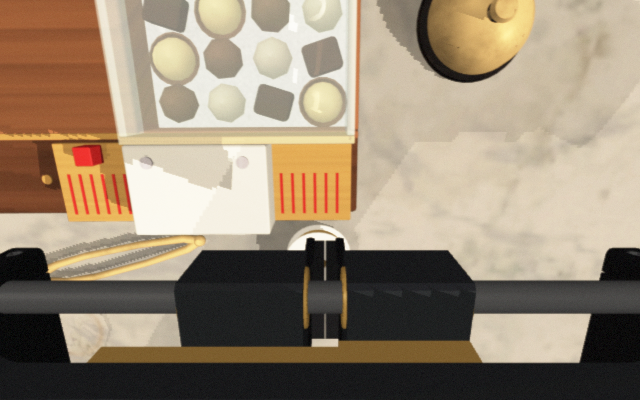

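View pics/top1.png

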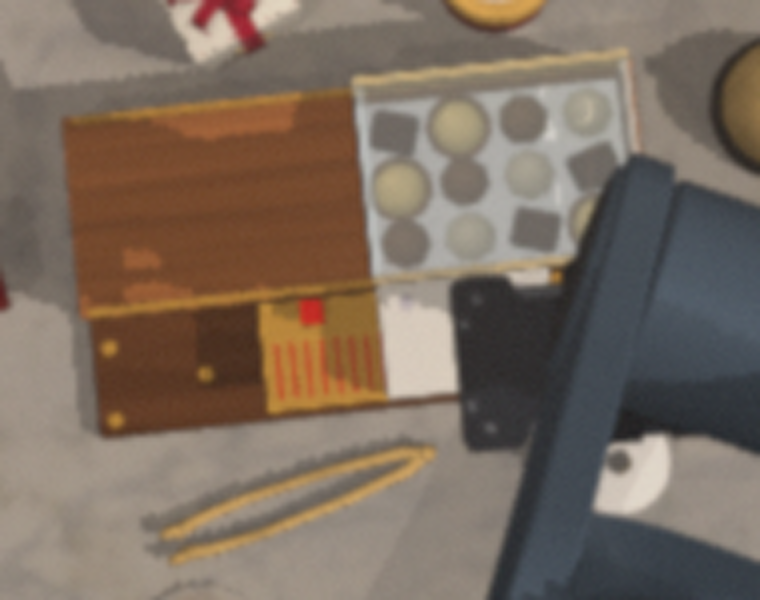

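The wrist view shows the plate's rear end at cols 273–350 and rows 145–220, and the wing's top at (134–275, 145–233). I'll cross-check these against the case pose.

```bash
python3 - <<'E'
from h import *
ci=dict(np.load("pics/w1ci.npz"))
th=np.radians(6.4);t=np.array([.5953,.0934]);Rm=np.array([[np.cos(th),-np.sin(th)],[np.sin(th),np.cos(th)]])
for n,u,v,z,e in [("plate RF",350,220,.044,(-115,-150)),("plate LF",65,211,.044,(-115,60)),("wing RF",275,231,.073,(-115,-95)),("wing LF",136,234,.073,(-115,-5)),("tooth",87,150,.057,(-64.5,31))]:
    w=onplane(u,v,z,ci); print(n,(Rm.T@(w[:2]-t)*1000).round(1),e)
E
python3 go.py -94 -122 60
```

```text
plate RF [-112.7 -148.3] (-115, -150)
plate LF [-106.8   62.6] (-115, 60)
wing RF [-110.5  -96.6] (-115, -95)
wing LF [-113.1   -3.9] (-115, -5)
tooth [-59.6  29.2] (-64.5, 31)
t 2.2 pos [ 0.509  -0.0513  0.1333] case mm [-101.9 -134.2] z 133.3 F [ 0.23 -0.76 -0.13] w 0.0001
tool x ang -83.71 want -83.6 tilt [ 8.0e-04 -1.1e-03 -1.0e+00]
delta units [-0.491 -0.312  2.931]
```

>>> carry_out(
  deltas=[
    [1, -0.2, -0.15, 0.5, 0, 0, 0],
    [1, -0.5, -0.35, 1.2, 0, 0, 0],
    [1, -0.5, -0.35, 1.9, 0, 0, 0],
    [1, -0.5, -0.35, 2.5, 0, 0, 0],
    [1, -0.5, -0.35, 3.0, 0, 0, 0],
    [1, -0.5, -0.35, 3.2, 0, 0, 0],
    [1, -0.5, -0.35, 3.2, 0, 0, 0],
    [1, -0.5, -0.35, 3.2, 0, 0, 0],
  ],
)

```text
time: 3.0
position: [0.5165, -0.0371, 0.0528]
tool_rot: [0.745, -0.667, 0.0, -0.0]
ft_force: [-0.0, -0.8, -0.3]
grip_width: 0.0006
```

```bash
python3 go.py -94 -122 30
python3 - <<'E'
from rig import *
from h import *
ci=camera_info("wrist"); p,d=camera("wrist"); cv2.imwrite("pics/w2.png",p[:,:,::-1])
p,d=camera("side"); cv2.imwrite("pics/s2.png",cv2.resize(p[130:290,200:400,::-1],(750,600),interpolation=cv2.INTER_CUBIC))
E
```

```text
t 3.0 pos [ 0.5165 -0.0371  0.0528] case mm [ -92.9 -120.9] z 52.8 F [-0.   -0.78 -0.33] w 0.0006
tool x ang -83.65 want -83.6 tilt [ 3.e-04 -7.e-04 -1.e+00]
delta units [0.046 0.046 0.912]
```

View pics/w2.png

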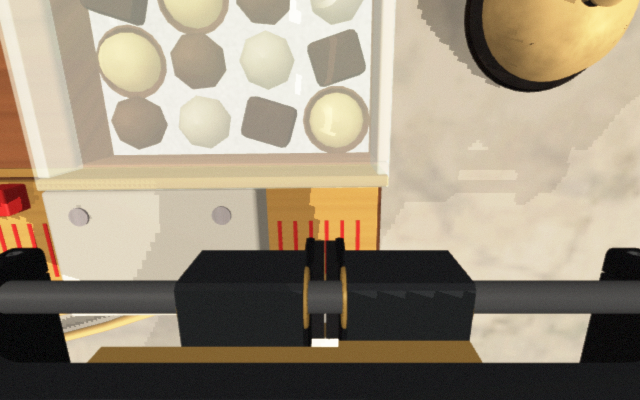

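View pics/s2.png

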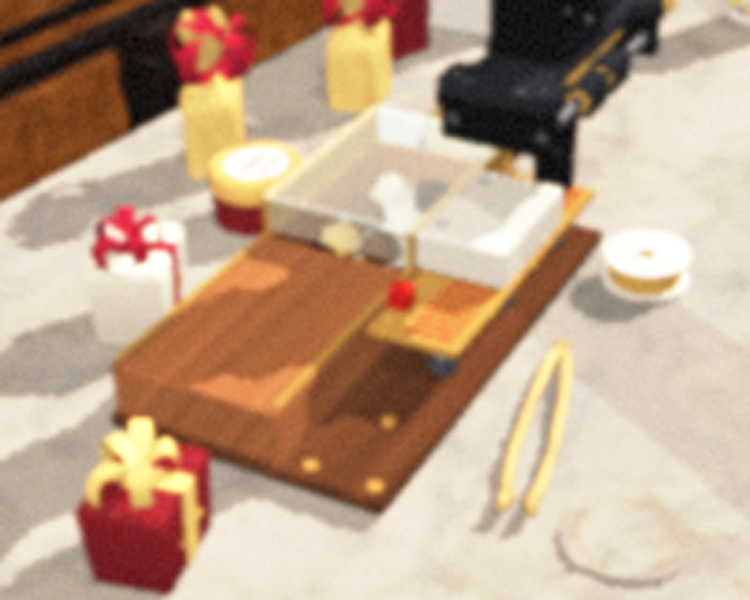

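The wrist picture shows the fingertip over the red ribs at about (325, 245), with the wing's rear edge at col 268. In the side view the finger stands behind the wing, so I'll press now.

>>> carry_out(
  deltas=[
    [1, 0, 0, 0.2, 0, 0, 0],
    [1, 0, 0, 0.4, 0, 0, 0],
    [1, 0, 0, 0.6, 0, 0, 0],
    [1, 0, 0, 0.75, 0, 0, 0],
    [1, 0, 0, 0.9, 0, 0, 0],
    [1, 0, 0, 0.9, 0, 0, 0],
    [1, 0, 0, 0.9, 0, 0, 0],
  ],
)

```text
time: 3.8
position: [0.5167, -0.037, 0.0302]
tool_rot: [0.745, -0.667, 0.0, -0.0]
ft_force: [1.1, -0.4, 5.7]
grip_width: 0.0002
```

```bash
python3 go.py -94 -100 30
```

```text
t 3.8 pos [ 0.5167 -0.037   0.0302] case mm [ -92.6 -120.8] z 30.2 F [ 1.06 -0.4   5.69] w 0.0002
tool x ang -83.64 want -83.6 tilt [ 4.e-04 -1.e-03 -1.e+00]
delta units [-0.832  0.055  0.008]
```

Upward force is 5.7 N with the tip at z 30.2, so the catch is about 13 mm down. Now I'll push, first part.

>>> carry_out(
  deltas=[
    [1, -0.2, 0, 0, 0, 0, 0],
    [1, -0.4, 0, 0, 0, 0, 0],
    [1, -0.7, 0, 0, 0, 0, 0],
    [1, -1.0, 0, 0, 0, 0, 0],
    [1, -1.3, 0, 0, 0, 0, 0],
    [1, -1.6, 0, 0, 0, 0, 0],
    [1, -2.0, 0, 0, 0, 0, 0],
    [1, -2.4, 0, 0, 0, 0, 0],
  ],
)

```text
time: 4.6
position: [0.5095, 0.0229, 0.0303]
tool_rot: [0.746, -0.666, 0.0, 0.0]
ft_force: [0.7, -5.3, 5.2]
grip_width: 0.0005
```

```bash
python3 go.py -93 30 30;python3 - <<'E'
from rig import *
from h import *
p,d=camera("side"); cv2.imwrite("pics/s3.png",cv2.resize(p[130:290,200:400,::-1],(750,600),interpolation=cv2.INTER_CUBIC))
E
```

```text
t 4.6 pos [0.5095 0.0229 0.0303] case mm [-93.1 -60.5] z 30.3 F [ 0.75 -5.28  5.21] w 0.0005
tool x ang -83.59 want -83.6 tilt [ 1.e-03 -2.e-04 -1.e+00]
delta units [-3.62  -0.006  0.007]
```

View pics/s3.png

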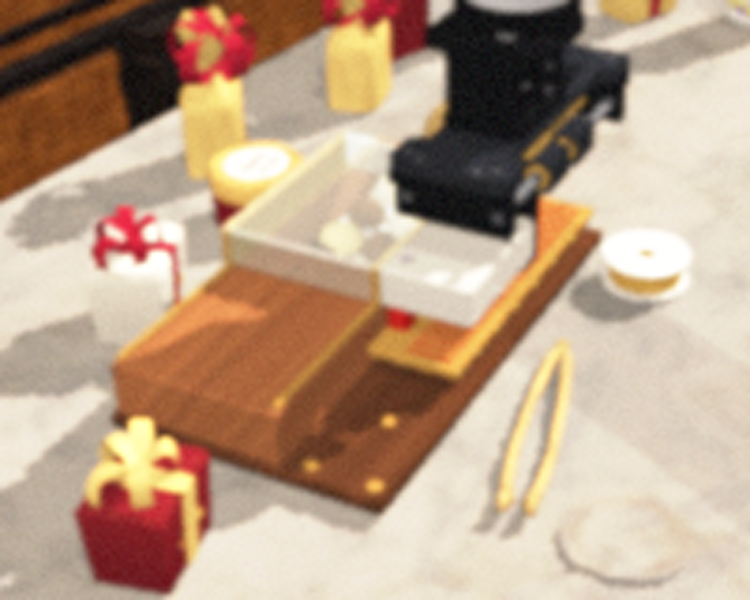

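The wing has slid up to the sunk tooth at about (400, 318), the catch is still down, and the bystanders haven't moved. I'll keep pushing.

>>> carry_out(
  deltas=[
    [1, -0.4, 0, 0, 0, 0, 0],
    [1, -0.8, 0, 0, 0, 0, 0],
    [1, -1.2, 0, 0, 0, 0, 0],
    [1, -1.6, 0, 0, 0, 0, 0],
    [1, -2.0, 0, 0, 0, 0, 0],
    [1, -2.4, 0, 0, 0, 0, 0],
    [1, -2.8, 0, 0, 0, 0, 0],
    [1, -3.1, 0, 0, 0, 0, 0],
  ],
)

```text
time: 5.45
position: [0.5, 0.1003, 0.0302]
tool_rot: [0.746, -0.666, -0.0, 0.001]
ft_force: [0.9, -4.8, 6.4]
grip_width: 0.0003
```

```bash
python3 go.py -93 35 30;python3 - <<'E'
from rig import *
from h import *
p,d=camera("side"); cv2.imwrite("pics/s4.png",cv2.resize(p[130:290,200:400,::-1],(750,600),interpolation=cv2.INTER_CUBIC))
E
```

```text
t 5.45 pos [0.5    0.1003 0.0302] case mm [-94.   17.5] z 30.2 F [ 0.91 -4.84  6.41] w 0.0003
tool x ang -83.56 want -83.6 tilt [ 6.0e-04  1.4e-03 -1.0e+00]
delta units [-0.7   -0.039  0.007]
```

View pics/s4.png

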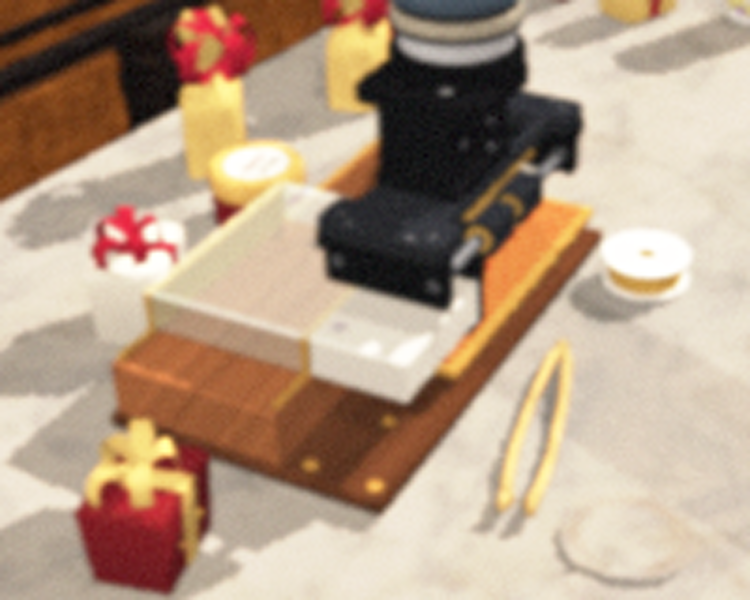

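The wing is past the tooth and the catch is still down. The cover has about 25–30 mm left to the deck's end. I'll go on slowly to the stop.

>>> carry_out(
  deltas=[
    [1, -0.2, 0, 0, 0, 0, 0],
    [1, -0.4, 0, 0, 0, 0, 0],
    [1, -0.55, 0, 0, 0, 0, 0],
    [1, -0.7, 0, 0, 0, 0, 0],
    [1, -0.8, 0, 0, 0, 0, 0],
    [1, -0.8, 0, 0, 0, 0, 0],
  ],
)

```text
time: 6.1
position: [0.4975, 0.1202, 0.0301]
tool_rot: [0.746, -0.666, -0.001, 0.001]
ft_force: [-0.2, -2.7, 5.1]
grip_width: 0.0003
```

```bash
python3 go.py -93 45 30;python3 - <<'E'
from rig import *
from h import *
p,d=camera("side"); cv2.imwrite("pics/s5.png",cv2.resize(p[130:290,200:400,::-1],(750,600),interpolation=cv2.INTER_CUBIC))
E
```

```text
t 6.1 pos [0.4975 0.1202 0.0301] case mm [-94.2  37.6] z 30.1 F [-0.16 -2.71  5.07] w 0.0003
tool x ang -83.58 want -83.6 tilt [ 0.      0.0019 -1.    ]
delta units [-0.297 -0.048  0.003]
```

View pics/s5.png

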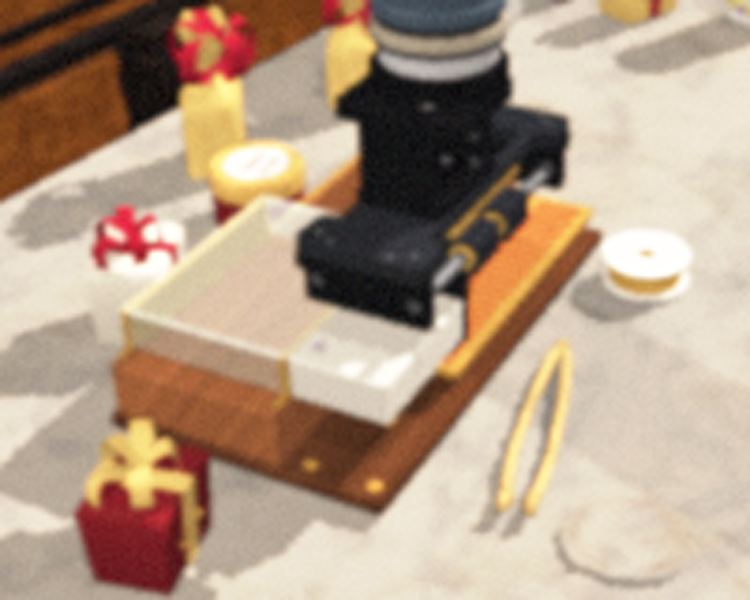

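No stop force yet (2.7 N), and the hood's front edge is close to the deck's end. I'll push a little further.

>>> carry_out(
  deltas=[
    [1, -0.1, 0, 0, 0, 0, 0],
    [1, -0.2, 0, 0, 0, 0, 0],
    [1, -0.3, 0, 0, 0, 0, 0],
    [1, -0.3, 0, 0, 0, 0, 0],
  ],
)

```text
time: 6.55
position: [0.4974, 0.1214, 0.0302]
tool_rot: [0.747, -0.664, 0.002, 0.004]
ft_force: [-0.3, -32.8, 7.1]
grip_width: 0.0008
```

```bash
python3 go.py -93 45 30
```

```text
t 6.55 pos [0.4974 0.1214 0.0302] case mm [-94.2  38.7] z 30.2 F [ -0.31 -32.75   7.11] w 0.0008
tool x ang -83.27 want -83.6 tilt [ 0.0085  0.0033 -1.    ]
delta units [-0.252 -0.048  0.008]
```

The force jumped to 33 N, which is the end stop. I'll back off along −y, then lift.

>>> carry_out(
  deltas=[
    [1, 0.25, 0, 0, 0, 0, 0],
    [1, 0.5, 0, 0, 0, 0, 0],
    [1, 0.6, 0, -0.3, 0, 0, 0],
    [1, 0.6, 0, -0.8, 0, 0, 0],
    [1, 0.6, 0, -1.6, 0, 0, 0],
    [1, 0.6, 0, -2.8, 0, 0, 0],
    [1, 0.6, 0, -4.2, 0, 0, 0],
    [1, 0.6, 0, -5.6, 0, 0, 0],
  ],
)

```text
time: 7.35
position: [0.4981, 0.1129, 0.1714]
tool_rot: [0.746, -0.666, -0.001, 0.001]
ft_force: [0.1, 0.1, -0.5]
grip_width: 0.0003
```

>>> carry_out(
  deltas=[
    [1, 1.5, 1, -1, 0, 0, 0],
    [1, 3, 2, -1.5, 0, 0, 0],
    [1, 4.5, 3, -1.5, 0, 0, 0],
    [1, 6, 4, -1.5, 0, 0, 0],
    [1, 7, 4, -1.5, 0, 0, 0],
    [1, 7, 4, -1.5, 0, 0, 0],
    [1, 7, 4, -1.5, 0, 0, 0],
  ],
)

```text
time: 8.05
position: [0.419, -0.0723, 0.2078]
tool_rot: [0.745, -0.667, -0.001, -0.0]
ft_force: [-0.0, 0.1, 0.8]
grip_width: 0.0005
```

```bash
python3 go.py;python3 - <<'E'
from rig import *
from h import *
p,d=camera("side"); cv2.imwrite("pics/s6.png",cv2.resize(p[130:290,200:400,::-1],(750,600),interpolation=cv2.INTER_CUBIC))
p,d=camera("top"); ci=camera_info("top"); cv2.imwrite("pics/t6.png",cv2.resize(p[140:290,210:400,::-1],(760,600),interpolation=cv2.INTER_CUBIC))
P=cloud(d,ci); th=np.radians(6.4);t=np.array([.5953,.0934]);Rm=np.array([[np.cos(th),-np.sin(th)],[np.sin(th),np.cos(th)]])
for y in (-135,-120,-100,-50,0,30): 
    w=np.r_[Rm@np.array([-.1,y/1000])+t,.044]; u,v=proj(w,ci)[0].round().astype(int); print(y,P[v,u].round(4))
hsv=cv2.cvtColor(p,cv2.COLOR_RGB2HSV)
m=((hsv[...,1]<50)&(hsv[...,2]>130)&(abs(P[...,2]-.073)<.012)).astype(np.uint8); m[:205]=0;m[:,:225]=0;m[250:]=0;m[:,375:]=0
n,l,s,_=cv2.connectedComponentsWithStats(m); i=1+s[1:,4].argmax(); q=np.argwhere(l==i)[:,::-1]
w=np.array([onplane(u,v,.073,ci)[:2] for u,v in q]); c=(w-t)@Rm; print("wing",s[i],c.min(0),c.max(0))
E
```

```text
t 8.05 pos [ 0.419  -0.0723  0.2078] case mm [-193.6 -145. ] z 207.8 F [-0.    0.14  0.82] w 0.0005
tool x ang -83.7 want -83.6 tilt [-9.e-04  6.e-04 -1.e+00]
-135 [ 0.511  -0.0516  0.0461]
-120 [ 0.5087 -0.0368  0.0448]
-100 [ 0.5064 -0.0178  0.0418]
-50 [0.5013 0.0336 0.0436]
0 [0.4963 0.0826 0.0437]
30 [0.4916 0.1126 0.0413]
wing [ 235  215   45   32 1193] [-0.11474361  0.05173527] [-0.05543604  0.13994699]
```

View pics/s6.png

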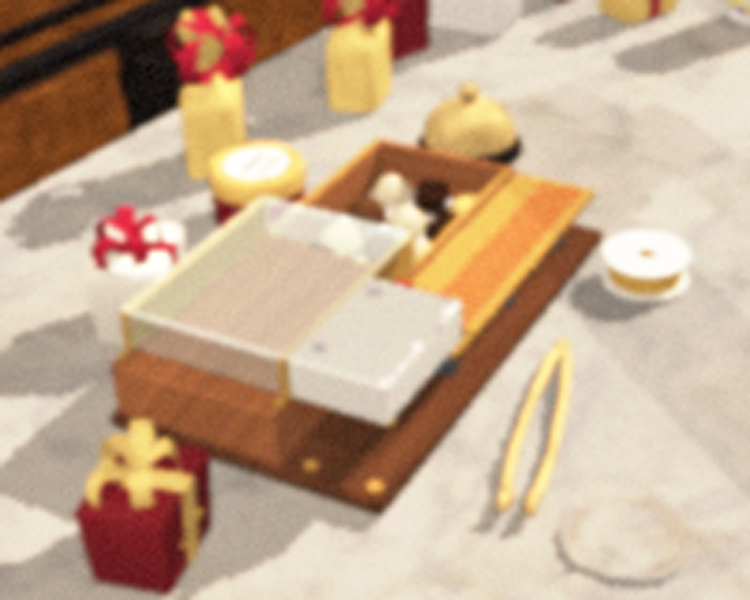

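View pics/t6.png

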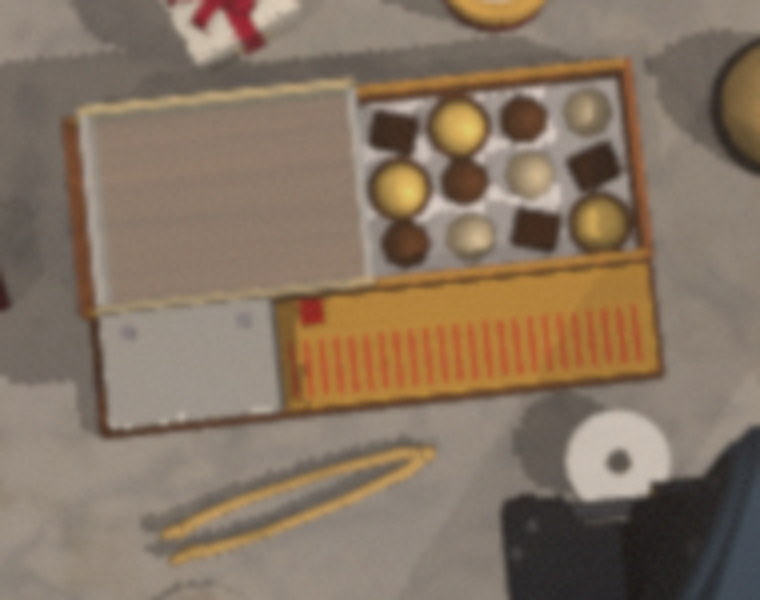

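The wing now spans y 51–140 mm, so the cover is at about 0.145. The plate is back at z≈44 mm and the tooth shows behind the wing at (312, 312) in the crop. The bystanders are in place and the robot is clear.

```bash
python3 -c "
from rig import *
print(hand_in())"
```

```text
the job is handed in; nothing more can be done
None
```

The display case is open and the job was handed in after about 8 s of the 40 s. No verdict was reported, so the results below are my own checks.

**What I did:** With the jaws shut, I pressed the catch about 13 mm down (5.7 N upward force, tip at z ≈ 30 mm). I kept it down while pushing the wing over the tooth to the end stop, where the force jumped to about 33 N. Then I backed off a few millimetres, lifted straight up and moved the arm clear.

**Last checks:**
- **Cover:** the wing spans case y ≈ 52–140 mm, so travel is about 0.145 m, against the 0.131 m needed.
- **Catch:** the plate top reads 41–46 mm in depth across six points (44 mm when up). The tooth shows behind the wing.
- **Bystanders:** the things near the case look unmoved in the top and side pictures. I checked this by eye, not by measurement.
- **Contact:** the force on the tool was within about 1 N (noise), and the arm was well clear of the case.

**Disagreement:** a wrist-camera check of the case pose, taken while the arm was still settling, was off the top-camera pose by mostly 2–5 mm in x, and 8 mm at one plate corner. I aimed near the middle of the press lane to allow for this, and it caused no trouble.

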